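# Weigh brass boxes by feel, put them away and shut the drawer

### The arm

A 6-joint arm with a two-finger parallel gripper is mounted at the origin on a cart in front of the work surface, level with it; the furniture and walls round the work are solid. World frame = base frame: x ahead of the robot, y to its left, z up, the work surface at z = 0. Lengths are in m, angles in rad, forces in N, time in s.
With the tool pointing down it reaches from about 0.35 to 0.85 m from the base axis. Payload 8.1 kg.
Tool frame: the origin (TCP) lies midway between the tips of the shut fingers; the grasp point (between the pads) lies manip.grasp_offset behind it (manip.grasp_offset is the distance from the TCP to the grasp point, in m); z points along the fingers, y is the line along which they close (so a half turn about z gives the same grasp; the last joint's range is limited). The gripper opens to 85 mm and grips with 20 to 120 N. Pads are 22 mm wide; open, the fingers measure 114 mm over their backs; the gripper's body (76 mm by 85 mm) begins 54 mm behind the grasp point. The pads swing forward as they close: fully open they stand 13 mm farther back than shut.
Start: joints at [-1.433, 0.13, 1.488, -0, 1.523, -0.085], TCP at [0.133, -0.585, 0.195] pointing down, gripper open.
Joint ranges: [-2.96, 2.96], [-0.89, 2.26], [0.02, 2.5], [-1.34, 4.48], [0, 2.73], [-2.66, 2.66]. Speed limits (rad/s): [2.39, 2.39, 2.79, 3.14, 3.14, 3.14].

### API

Orientations are given as a unit quaternion [w, x, y, z].
In Python, from rig import manip, snapshot, camera_model, sign_off gives the robot as it stands. Calls block until the motion is done:
- manip.move_to(position, orientation): joint-space move of the TCP to a pose.
- manip.servo_line(position, attitude=None, velocity=0.15): straight line of the TCP; attitude=None keeps the orientation; velocity is the mean speed in m/s.
- manip.move_joints(angles): joint-space move.
- manip.command_gripper(opening, effort=None): opening from 0.0 (shut) to 1.0 (fully open); effort is the grip in N (None keeps the last); returns when the fingers have stopped.
- manip.pause(seconds).
- manip.inverse_kinematics(position, orientation): joint angles nearest the present ones, or None.
- snapshot(name): name is "side" or "top"; returns the picture (420x560x3 uint8, red, green, blue); there is no depth.
- camera_model(name): a dict with "camera_matrix" (3x3 intrinsics, pixels), "k1" (the pictures are not rectified: a ray, as slopes to the right and down, at radius r is drawn at 1 + k1 r^2 times it, then the intrinsics apply), "rvec" (rotation vector, rad) and "tvec" (3), from world to camera coordinates, as OpenCV has them. Camera axes: x right, y down, z forward; pixel columns grow to the right and rows downward; lengths in m; the calibration is good to about 2 mm. A picture is of the moment at which its call begins. camera_model takes no time and is no camera call.
A pose or a line that the arm cannot do raises manip.IKError and nothing moves.
- sign_off(): hands the job in; it is judged then, once.
Readings, each from a call of its own:
- manip.current_clock(): time.
- manip.current_joints(): joint angles.
- manip.current_dq(): joint speeds.
- manip.current_joint_efforts(): joint torques, N m.
- manip.current_tcp_pos(): TCP position.
- manip.current_eef_rot(): TCP orientation.
- manip.current_force(): force on the tool from outside, world axes, zero at the start.
- manip.current_ft_torque(): the same for the moment, N m.
- manip.current_opening(): opening from 0.0 (shut) to 1.0 (fully open).
- manip.current_grip_force(): force on a finger pad.
Only numpy, scipy, OpenCV 4.12 (cv2) and the standard library are available. Lean on these libraries where they do the work, as an engineer would, in place of code of your own. Each camera call takes 0.05 s, during which the arm holds its last target. There are 200 camera calls.

### The job

The round brass boxes on the clear front part of the bench look alike but hold different amounts of metal blanks: lift each one and feel what it weighs. Pull the drawer of the little wooden chest open; boxes of 280 g or more are full and go into the drawer, boxes of 160 g or less go into the low wooden tray for refilling, and those in between may go into either. Lay each flat on the floor of its place, and once all are put away push the drawer fully home; leave the loupe and the oil bottle where they stand.

Things in the scene. Friction and masses are not known exactly. Their poses are not given: they have to be found in the camera images.
- tin_1: one of up to six outwardly identical closed round brass boxes, 45 mm in diameter and 23 mm high, standing upright on the front of the bench (a like box far back by the lamp is fixed and no part of the job); it weighs anything from 60 to 400 g, which cannot be seen and is drawn anew at every start. Origin at the centre of its underside, z up when it stands upright. An absent one has no pose
- tin_2: one of up to six outwardly identical closed round brass boxes, 45 mm in diameter and 23 mm high, standing upright on the front of the bench (a like box far back by the lamp is fixed and no part of the job); it weighs anything from 60 to 400 g, which cannot be seen and is drawn anew at every start. Origin at the centre of its underside, z up when it stands upright. An absent one has no pose
- tin_3: one of up to six outwardly identical closed round brass boxes, 45 mm in diameter and 23 mm high, standing upright on the front of the bench (a like box far back by the lamp is fixed and no part of the job); it weighs anything from 60 to 400 g, which cannot be seen and is drawn anew at every start. Origin at the centre of its underside, z up when it stands upright. An absent one has no pose
- tin_4: one of up to six outwardly identical closed round brass boxes, 45 mm in diameter and 23 mm high, standing upright on the front of the bench (a like box far back by the lamp is fixed and no part of the job); it weighs anything from 60 to 400 g, which cannot be seen and is drawn anew at every start. Origin at the centre of its underside, z up when it stands upright. An absent one has no pose
- tin_5: one of up to six outwardly identical closed round brass boxes, 45 mm in diameter and 23 mm high, standing upright on the front of the bench (a like box far back by the lamp is fixed and no part of the job); it weighs anything from 60 to 400 g, which cannot be seen and is drawn anew at every start. Origin at the centre of its underside, z up when it stands upright. An absent one has no pose
- tin_6: one of up to six outwardly identical closed round brass boxes, 45 mm in diameter and 23 mm high, standing upright on the front of the bench (a like box far back by the lamp is fixed and no part of the job); it weighs anything from 60 to 400 g, which cannot be seen and is drawn anew at every start. Origin at the centre of its underside, z up when it stands upright. An absent one has no pose
- chest: wooden chest with one drawer, fixed to the bench, 200 mm deep (x), 220 mm wide (y), 80 mm high; origin at the centre of its underside, its -x face is the front with the drawer; it stands left or right of the boxes, turned a little. The drawer is roofed over by a 12 mm thick top that starts 15 mm behind the closed drawer's front face
- chest_drawer0 (a joint): how far the drawer is pulled out towards the chest's -x, in m: 0 shut against its stop, 0.134 fully open at its other stop; starts at 0 to 0.02; about 1 N of friction, no spring, it stays where left. At most four boxes at a start are full (280 g or more)
- chest_drawer0_handle (a point): middle of the brass bar handle of the drawer, which runs along the chest's y, 110 mm long and 11 mm thick, 44 mm above the bench, its axis 35 mm in front of the drawer's front face; two thin stalks join it to the face 47 mm either side of the middle. x, y, z axes as the chest's
- drawer_floor (a point): centre of the drawer's inner floor (22 mm above the bench), moving with it, axes as the chest's; inner space 155 mm (x) by 178 mm (y), walls 6 mm thick, 36 mm high above this floor; the 15 mm front panel before the front wall reaches 69 mm above the bench. Flat boxes pass under the chest's top, stacked or on edge they jam. Fully open, it is uncovered from x = -78 mm to +50 mm
- tray: low open wooden tray, fixed to the bench, 170 x 190 mm outside (x, y), walls 6 mm thick and 32 mm high, floor 16 mm above the bench; origin at the centre of its underside; it stands on the other side of the boxes from the chest
- loupe: black eye loupe, 30 mm in diameter, 31 mm high, a bystander behind the boxes; origin at the centre of its underside
- oil_bottle: small amber bottle with a black cap, 44 mm in diameter, 72 mm high, a bystander behind the boxes; origin at the centre of its underside
There are look-alikes about, which are no part of the job. Leave any orange or pink look-alike of the tin_4 alone.

How it is judged:
On the way, in this order (a step that is already met when the one before it is completed fails the run):
1. the drawer is pulled well open (at least 100 mm) (value of joint chest_drawer0 above 0.1 m), for 0.2 s.
2. with the drawer still open, every box lies let go in the drawer or the tray as its weight demands (drawer: over 153 g; tray: under 290 g) (value of joint chest_drawer0 above 0.05 m and linear speed of each of tin_1, tin_2, tin_3, tin_4, tin_5, tin_6 below 0.02 m/s and contact force between each of tin_1, tin_2, tin_3, tin_4, tin_5, tin_6 and the fingers below 0.1 N and ((x of tin_1 in the frame of drawer_floor between -0.078 and 0.078 m and y of tin_1 in the frame of drawer_floor between -0.089 and 0.089 m and z of tin_1 in the frame of drawer_floor between -0.006 and 0.02 m and contact force between tin_1 and chest above 1.5 N) or (x of tin_1 in the frame of tray between -0.08 and 0.08 m and y of tin_1 in the frame of tray between -0.09 and 0.09 m and z of tin_1 in the frame of tray between 0.01 and 0.036 m and contact force between tin_1 and tray below 2.85 N)) and ((x of tin_2 in the frame of drawer_floor between -0.078 and 0.078 m and y of tin_2 in the frame of drawer_floor between -0.089 and 0.089 m and z of tin_2 in the frame of drawer_floor between -0.006 and 0.02 m and contact force between tin_2 and chest above 1.5 N) or (x of tin_2 in the frame of tray between -0.08 and 0.08 m and y of tin_2 in the frame of tray between -0.09 and 0.09 m and z of tin_2 in the frame of tray between 0.01 and 0.036 m and contact force between tin_2 and tray below 2.85 N)) and ((x of tin_3 in the frame of drawer_floor between -0.078 and 0.078 m and y of tin_3 in the frame of drawer_floor between -0.089 and 0.089 m and z of tin_3 in the frame of drawer_floor between -0.006 and 0.02 m and contact force between tin_3 and chest above 1.5 N) or (x of tin_3 in the frame of tray between -0.08 and 0.08 m and y of tin_3 in the frame of tray between -0.09 and 0.09 m and z of tin_3 in the frame of tray between 0.01 and 0.036 m and contact force between tin_3 and tray below 2.85 N)) and ((x of tin_4 in the frame of drawer_floor between -0.078 and 0.078 m and y of tin_4 in the frame of drawer_floor between -0.089 and 0.089 m and z of tin_4 in the frame of drawer_floor between -0.006 and 0.02 m and contact force between tin_4 and chest above 1.5 N) or (x of tin_4 in the frame of tray between -0.08 and 0.08 m and y of tin_4 in the frame of tray between -0.09 and 0.09 m and z of tin_4 in the frame of tray between 0.01 and 0.036 m and contact force between tin_4 and tray below 2.85 N)) and ((x of tin_5 in the frame of drawer_floor between -0.078 and 0.078 m and y of tin_5 in the frame of drawer_floor between -0.089 and 0.089 m and z of tin_5 in the frame of drawer_floor between -0.006 and 0.02 m and contact force between tin_5 and chest above 1.5 N) or (x of tin_5 in the frame of tray between -0.08 and 0.08 m and y of tin_5 in the frame of tray between -0.09 and 0.09 m and z of tin_5 in the frame of tray between 0.01 and 0.036 m and contact force between tin_5 and tray below 2.85 N)) and ((x of tin_6 in the frame of drawer_floor between -0.078 and 0.078 m and y of tin_6 in the frame of drawer_floor between -0.089 and 0.089 m and z of tin_6 in the frame of drawer_floor between -0.006 and 0.02 m and contact force between tin_6 and chest above 1.5 N) or (x of tin_6 in the frame of tray between -0.08 and 0.08 m and y of tin_6 in the frame of tray between -0.09 and 0.09 m and z of tin_6 in the frame of tray between 0.01 and 0.036 m and contact force between tin_6 and tray below 2.85 N))), for 0.2 s.
3. the drawer is shut with the boxes still in their places (value of joint chest_drawer0 below 0.004 m and ((x of tin_1 in the frame of drawer_floor between -0.078 and 0.078 m and y of tin_1 in the frame of drawer_floor between -0.089 and 0.089 m and z of tin_1 in the frame of drawer_floor between -0.006 and 0.02 m) or (x of tin_1 in the frame of tray between -0.08 and 0.08 m and y of tin_1 in the frame of tray between -0.09 and 0.09 m and z of tin_1 in the frame of tray between 0.01 and 0.036 m)) and ((x of tin_2 in the frame of drawer_floor between -0.078 and 0.078 m and y of tin_2 in the frame of drawer_floor between -0.089 and 0.089 m and z of tin_2 in the frame of drawer_floor between -0.006 and 0.02 m) or (x of tin_2 in the frame of tray between -0.08 and 0.08 m and y of tin_2 in the frame of tray between -0.09 and 0.09 m and z of tin_2 in the frame of tray between 0.01 and 0.036 m)) and ((x of tin_3 in the frame of drawer_floor between -0.078 and 0.078 m and y of tin_3 in the frame of drawer_floor between -0.089 and 0.089 m and z of tin_3 in the frame of drawer_floor between -0.006 and 0.02 m) or (x of tin_3 in the frame of tray between -0.08 and 0.08 m and y of tin_3 in the frame of tray between -0.09 and 0.09 m and z of tin_3 in the frame of tray between 0.01 and 0.036 m)) and ((x of tin_4 in the frame of drawer_floor between -0.078 and 0.078 m and y of tin_4 in the frame of drawer_floor between -0.089 and 0.089 m and z of tin_4 in the frame of drawer_floor between -0.006 and 0.02 m) or (x of tin_4 in the frame of tray between -0.08 and 0.08 m and y of tin_4 in the frame of tray between -0.09 and 0.09 m and z of tin_4 in the frame of tray between 0.01 and 0.036 m)) and ((x of tin_5 in the frame of drawer_floor between -0.078 and 0.078 m and y of tin_5 in the frame of drawer_floor between -0.089 and 0.089 m and z of tin_5 in the frame of drawer_floor between -0.006 and 0.02 m) or (x of tin_5 in the frame of tray between -0.08 and 0.08 m and y of tin_5 in the frame of tray between -0.09 and 0.09 m and z of tin_5 in the frame of tray between 0.01 and 0.036 m)) and ((x of tin_6 in the frame of drawer_floor between -0.078 and 0.078 m and y of tin_6 in the frame of drawer_floor between -0.089 and 0.089 m and z of tin_6 in the frame of drawer_floor between -0.006 and 0.02 m) or (x of tin_6 in the frame of tray between -0.08 and 0.08 m and y of tin_6 in the frame of tray between -0.09 and 0.09 m and z of tin_6 in the frame of tray between 0.01 and 0.036 m))), for 0.2 s.
At the end, for the whole second after the job is handed in: the drawer is shut to within 4 mm of its stop; every box lies on the floor of the drawer (only boxes that press on it with over 1.5 N, about 153 g) or of the tray (only boxes that press on it with under 2.85 N, about 290 g), at rest and let go (value of joint chest_drawer0 below 0.004 m and linear speed of each of tin_1, tin_2, tin_3, tin_4, tin_5, tin_6 below 0.02 m/s and contact force between each of tin_1, tin_2, tin_3, tin_4, tin_5, tin_6 and the fingers below 0.1 N and ((x of tin_1 in the frame of drawer_floor between -0.078 and 0.078 m and y of tin_1 in the frame of drawer_floor between -0.089 and 0.089 m and z of tin_1 in the frame of drawer_floor between -0.006 and 0.02 m and contact force between tin_1 and chest above 1.5 N) or (x of tin_1 in the frame of tray between -0.08 and 0.08 m and y of tin_1 in the frame of tray between -0.09 and 0.09 m and z of tin_1 in the frame of tray between 0.01 and 0.036 m and contact force between tin_1 and tray below 2.85 N)) and ((x of tin_2 in the frame of drawer_floor between -0.078 and 0.078 m and y of tin_2 in the frame of drawer_floor between -0.089 and 0.089 m and z of tin_2 in the frame of drawer_floor between -0.006 and 0.02 m and contact force between tin_2 and chest above 1.5 N) or (x of tin_2 in the frame of tray between -0.08 and 0.08 m and y of tin_2 in the frame of tray between -0.09 and 0.09 m and z of tin_2 in the frame of tray between 0.01 and 0.036 m and contact force between tin_2 and tray below 2.85 N)) and ((x of tin_3 in the frame of drawer_floor between -0.078 and 0.078 m and y of tin_3 in the frame of drawer_floor between -0.089 and 0.089 m and z of tin_3 in the frame of drawer_floor between -0.006 and 0.02 m and contact force between tin_3 and chest above 1.5 N) or (x of tin_3 in the frame of tray between -0.08 and 0.08 m and y of tin_3 in the frame of tray between -0.09 and 0.09 m and z of tin_3 in the frame of tray between 0.01 and 0.036 m and contact force between tin_3 and tray below 2.85 N)) and ((x of tin_4 in the frame of drawer_floor between -0.078 and 0.078 m and y of tin_4 in the frame of drawer_floor between -0.089 and 0.089 m and z of tin_4 in the frame of drawer_floor between -0.006 and 0.02 m and contact force between tin_4 and chest above 1.5 N) or (x of tin_4 in the frame of tray between -0.08 and 0.08 m and y of tin_4 in the frame of tray between -0.09 and 0.09 m and z of tin_4 in the frame of tray between 0.01 and 0.036 m and contact force between tin_4 and tray below 2.85 N)) and ((x of tin_5 in the frame of drawer_floor between -0.078 and 0.078 m and y of tin_5 in the frame of drawer_floor between -0.089 and 0.089 m and z of tin_5 in the frame of drawer_floor between -0.006 and 0.02 m and contact force between tin_5 and chest above 1.5 N) or (x of tin_5 in the frame of tray between -0.08 and 0.08 m and y of tin_5 in the frame of tray between -0.09 and 0.09 m and z of tin_5 in the frame of tray between 0.01 and 0.036 m and contact force between tin_5 and tray below 2.85 N)) and ((x of tin_6 in the frame of drawer_floor between -0.078 and 0.078 m and y of tin_6 in the frame of drawer_floor between -0.089 and 0.089 m and z of tin_6 in the frame of drawer_floor between -0.006 and 0.02 m and contact force between tin_6 and chest above 1.5 N) or (x of tin_6 in the frame of tray between -0.08 and 0.08 m and y of tin_6 in the frame of tray between -0.09 and 0.09 m and z of tin_6 in the frame of tray between 0.01 and 0.036 m and contact force between tin_6 and tray below 2.85 N))); the robot touches nothing.
It fails at once if the loupe is shifted more than 30 mm or knocked over (distance of loupe from where it was at the start of the episode above 0.03 m or angle between loupe's own z axis and vertical above 0.5 rad).
It fails at once if the oil bottle is shifted more than 30 mm or knocked over (distance of oil_bottle from where it was at the start of the episode above 0.03 m or angle between oil_bottle's own z axis and vertical above 0.5 rad).
Of tin_1, tin_2, tin_3, tin_4, tin_5, tin_6 only 4 to 6 are there at a start; the rules pass over those that are not, and their reading is None.
At some moment in a run one of tin_1, tin_2, tin_3, tin_4, tin_5, tin_6 may be knocked a few centimetres aside while the robot is not near it.
Once in a run the grip may slacken for a moment while it holds something.
It also fails if it takes over 210 s, if anything falls off the work surface, if the arm or the gripper's body presses on something with over 40 N, if the wrist force passes 120 N, or if a joint passes its speed limit or range.

## Working session

There is one attempt and no reset: what is moved stays moved. The work goes in short steps, each a Python script; the robot and the scene stay as the last script left them, time stands still between calls to the robot, and variables do not carry over. Pictures are saved under pics/ and viewed, at most 14 in all, crops included, and the job is handed in when it is done.

```bash
mkdir -p pics; ls; python3 - <<'E'
from rig import manip,snapshot,camera_model
import cv2
for n in("side","top"):
    cv2.imwrite(f"pics/{n}0.png",cv2.resize(snapshot(n)[:,:,::-1],(784,588),interpolation=cv2.INTER_CUBIC)); print(n,camera_model(n))
print(manip.grasp_offset,manip.current_clock(),manip.current_eef_rot(),manip.current_force())
E
```

```text
pics
side {'camera_matrix': array([[457.92916887,   0.        , 286.26939446],
       [  0.        , 457.92916887, 207.8366881 ],
       [  0.        ,   0.        ,   1.        ]]), 'k1': -0.040860649560424386, 'rvec': array([ 0.80194882, -2.40896323,  1.2828361 ]), 'tvec': array([0.45166693, 0.28566262, 0.62253098])}
top {'camera_matrix': array([[541.40017918,   0.        , 278.25529806],
       [  0.        , 541.40017918, 206.99412913],
       [  0.        ,   0.        ,   1.        ]]), 'k1': -0.1888399503472416, 'rvec': array([ 2.05362575, -2.17182524,  0.22609884]), 'tvec': array([-0.03554083,  0.60956019,  1.03818637])}
0.0187 0.1 [-8.27200285e-04  9.93802093e-01  1.11160763e-01 -2.67654910e-05] [0.42275752 0.0826722  0.34421702]
```

View pics/top0.png

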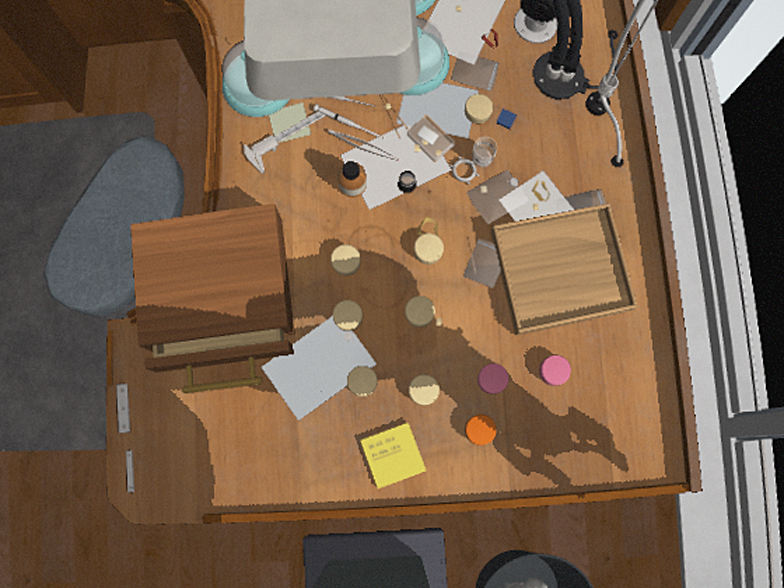

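View pics/side0.png

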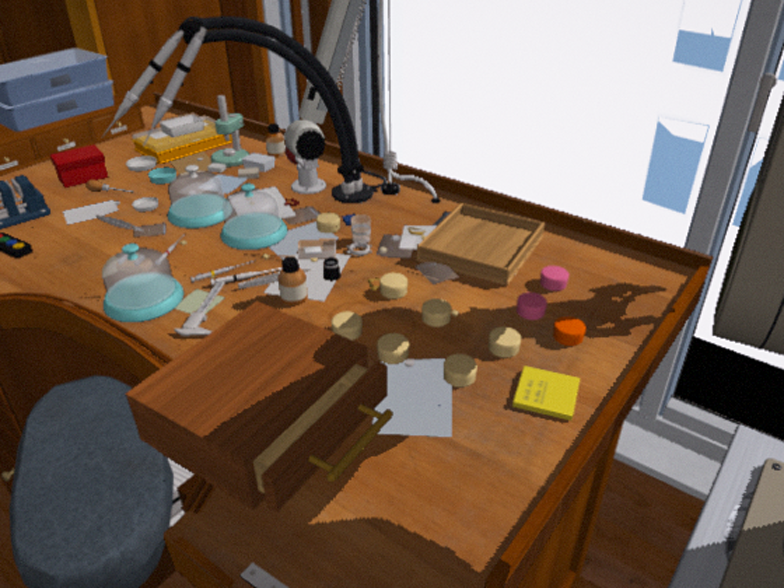

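The top view shows six brass tins at about (345,258), (428,247), (347,315), (420,311), (362,380) and (424,390). The chest is on the left with its handle running (184,388)–(258,380), and the tray is on the right. The pink, purple and orange boxes are decoys, and the bottle and loupe stand at (352,180) and (407,182).

```bash
cat > h.py <<'E'
import numpy as np, cv2
from rig import manip,snapshot,camera_model,sign_off
from scipy.spatial.transform import Rotation as R
def px2w(name,uv,z,s=1.4):
    c=camera_model(name); K=c["camera_matrix"]
    uv=(np.array(uv,float).reshape(-1,1,2)+.5)/s-.5
    d=cv2.undistortPoints(uv,K,np.array([c["k1"],0,0,0,0.]))[:,0]
    Rm=cv2.Rodrigues(c["rvec"])[0]; t=np.array(c["tvec"])
    o=-Rm.T@t; r=np.c_[d,np.ones(len(d))]@Rm
    return o+r*((np.reshape(z,(-1,1))-o[2])/r[:,2:])
def w2px(name,p,s=1.4):
    c=camera_model(name)
    return (cv2.projectPoints(np.array(p,float).reshape(-1,1,3),c["rvec"],c["tvec"],c["camera_matrix"],np.array([c["k1"],0,0,0,0.]))[0][:,0]+.5)*s-.5
def shot(name,fn,box=None,size=(784,588)):
    im=snapshot(name)[:,:,::-1]
    if box: x0,y0,x1,y1=box; im=im[y0:y1,x0:x1]
    cv2.imwrite("pics/"+fn,cv2.resize(im,size,interpolation=cv2.INTER_CUBIC))
def down(yaw):  # tool z down, tool y (closing line) at angle yaw from world x
    y=np.array([np.cos(yaw),np.sin(yaw),0]); z=np.array([0,0,-1.]); x=np.cross(y,z)
    q=R.from_matrix(np.c_[x,y,z]).as_quat(); return q[[3,0,1,2]]
E
python3 - <<'E'
from h import *
np.set_printoptions(precision=4,suppress=True)
T=px2w("top",[(345,258),(428,247),(347,315),(420,311),(362,380),(424,390)],.023)
S=px2w("side",[(347,322),(394,282),(393,344),(437,308),(460,365),(505,337)],.023)
print("tins",T,S)
print("chest",px2w("top",[(132,225),(277,205),(291,328),(139,345)],.08))
print("handle",px2w("top",[(184,388),(258,380)],.044),px2w("side",[(322,470),(380,415)],.044))
print("tray",px2w("top",[(494,221),(606,206),(634,306),(519,333)],.032))
print("bl",px2w("top",[(352,172),(407,178)],[.072,.031]))
print("decoy",px2w("top",[(493,378),(556,369),(481,430)],.023))
E
```

```text
tins [[ 0.6688 -0.0047  0.023 ]
 [ 0.679  -0.1321  0.023 ]
 [ 0.5806 -0.0038  0.023 ]
 [ 0.5805 -0.1135  0.023 ]
 [ 0.4819 -0.0215  0.023 ]
 [ 0.4621 -0.112   0.023 ]] [[ 0.6621  0.0009  0.023 ]
 [ 0.672  -0.1256  0.023 ]
 [ 0.577   0.0013  0.023 ]
 [ 0.5766 -0.1075  0.023 ]
 [ 0.4779 -0.0169  0.023 ]
 [ 0.4594 -0.1066  0.023 ]]
chest [[0.724  0.3101 0.08  ]
 [0.7406 0.0897 0.08  ]
 [0.5559 0.0739 0.08  ]
 [0.5425 0.2964 0.08  ]]
handle [[0.481  0.2398 0.044 ]
 [0.4878 0.1293 0.044 ]] [[0.491  0.2387 0.044 ]
 [0.4924 0.137  0.044 ]]
tray [[ 0.7124 -0.2356  0.032 ]
 [ 0.7283 -0.4145  0.032 ]
 [ 0.5677 -0.4393  0.032 ]
 [ 0.5373 -0.2582  0.032 ]]
bl [[ 0.7887 -0.023   0.072 ]
 [ 0.7896 -0.1066  0.031 ]]
decoy [[ 0.4736 -0.2153  0.023 ]
 [ 0.481  -0.311   0.023 ]
 [ 0.3984 -0.1918  0.023 ]]
```

```bash
cat >> h.py <<'E'
CY=.072; CX=np.array([np.cos(CY),np.sin(CY),0]); CYV=np.array([-np.sin(CY),np.cos(CY),0])
def ori(yaw):   # the half-turn whose wrist angle is nearest mid-range
    p=manip.current_tcp_pos()
    c=[(abs(j[5]),i) for i in (0,1) for j in [manip.inverse_kinematics([p[0],p[1],.2],down(yaw+i*np.pi))] if j is not None]
    return down(yaw+min(c)[1]*np.pi)
def fz(n=8):
    a=[]
    for _ in range(n): manip.pause(.04); a.append(np.array(manip.current_force()))
    return np.mean(a,0),np.std(a,0)
E
python3 - <<'E'
from h import *
np.set_printoptions(precision=4,suppress=True)
hd=np.array([.487,.186,0])
for i in (0,1):
    print(manip.inverse_kinematics([.487,.186,.15],down(CY+i*np.pi)),manip.inverse_kinematics([.37,.178,.03],down(CY+i*np.pi)))
q=min([down(CY),down(CY+np.pi)],key=lambda q:abs(manip.inverse_kinematics([.487,.186,.15],q)[5]))
manip.command_gripper(.34,20)
manip.move_to([.487,.186,.16],q)
shot("side","side1.png",(150,200,350,350),(800,600))
manip.servo_line([.487,.186,.075],velocity=.12)
print(fz(),manip.current_clock(),w2px("side",[.487,.186,.06]))
shot("side","side2.png",(150,200,350,350),(800,600))
E
```

```text
[ 0.2665 -0.0574  1.7639 -0.      1.4351  0.1945] [ 0.3234 -0.2542  2.169  -0.      1.2268  0.2514]
None NoneTraceback (most recent call last):
  File "<stdin>", line 6, in <module>
  File "<stdin>", line 6, in <lambda>
TypeError: 'NoneType' object is not subscriptable
```

```bash
python3 - <<'E'
from h import *
np.set_printoptions(precision=4,suppress=True)
q=down(CY)
manip.command_gripper(.34,20)
manip.move_to([.487,.186,.16],q)
manip.servo_line([.487,.186,.075],velocity=.12)
print(fz(),manip.current_clock())
shot("side","side2.png",(150,200,350,350),(800,600))
E
```

```text
(array([ 0.0856, -0.0225,  0.046 ]), array([0.5122, 0.6185, 0.5109])) 4.8583
```

View pics/side2.png

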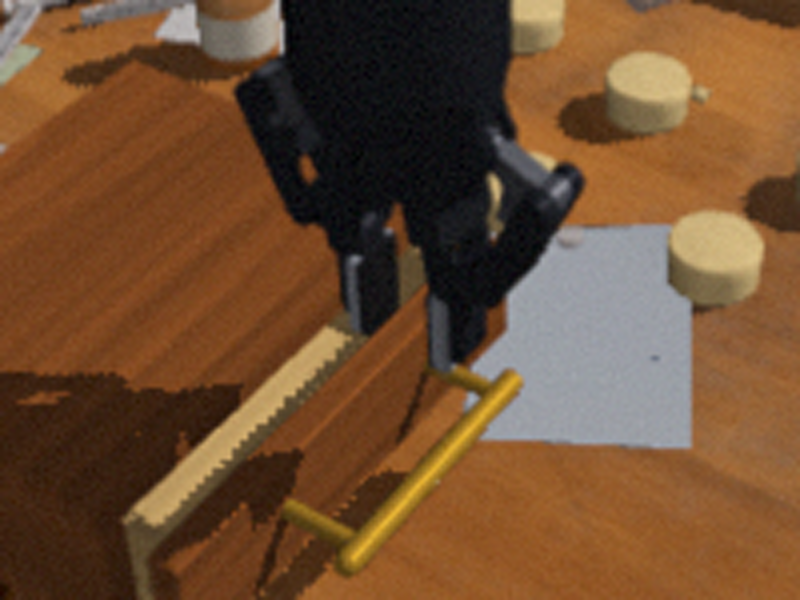

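The fingers are above the drawer. The handle bar runs from crop (348,562) to (512,378), and the finger tips are at about (445,368) and (370,332).

```bash
python3 - <<'E'
from h import *
np.set_printoptions(precision=4,suppress=True)
f=lambda x,y:(150+x/4-.5+.125,200+y/4-.5+.125)
print(px2w("side",[f(348,558),f(512,378)],.044,1.))
p=manip.current_tcp_pos();print(p,manip.current_eef_rot())
o=w2px("side",[[.487,.186,.075],[.487,.186,.085],[.507,.187,.082],[.467,.185,.082]],1.); print((o-[150,200])*4)
E
```

```text
[[0.4784 0.2377 0.044 ]
 [0.4871 0.1268 0.044 ]]
[0.4873 0.1861 0.0754] [0.0002 0.6812 0.7321 0.0003]
[[415.2044 406.3514]
 [414.1604 387.5539]
 [373.0517 372.2337]
 [457.0209 414.7631]]
```

```bash
python3 - <<'E'
from h import *
np.set_printoptions(precision=4,suppress=True)
h=np.array([.4836,.1833,0])
manip.servo_line(h+[0,0,.075],velocity=.1)
for z in (.05,.03,.017):
    manip.servo_line(h+[0,0,z],velocity=.06); f=fz(5)[0]; print(z,f)
    if np.abs(f).max()>6: break
else:
    manip.command_gripper(0,25); print(manip.current_opening(),manip.current_grip_force(),fz(5)[0])
    shot("side","side3.png",(150,200,350,350),(800,600))
E
```

```text
0.05 [ 0.325  -0.3819  0.0298]
0.03 [ 0.2705 -0.2447 -0.0433]
0.017 [-0.0622  0.2315 -0.4147]
-0.004620786159002138 0.0 [ 0.1345 -0.214  -0.0502]
```

View pics/side3.png

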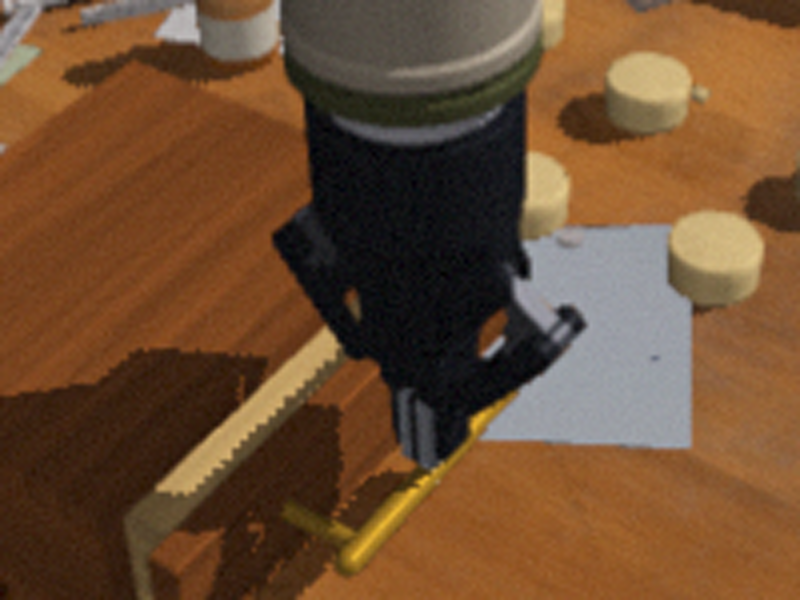

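The fingers shut fully at crop (430,465), right on the bar's line, and hold nothing, so I'll check the real pose and the top view.

```bash
python3 - <<'E'
from h import *
np.set_printoptions(precision=4,suppress=True)
p=manip.current_tcp_pos();print(p,manip.current_joints(),manip.current_eef_rot())
o=w2px("side",[p,[*p[:2],.03],[*p[:2],.05]],1.); print((o-[150,200])*4)
o=w2px("top",[p,[*p[:2],.05]],1.); print((o-[80,180])*4)
shot("top","top3.png",(80,180,280,330),(800,600))
E
```

```text
[0.4836 0.1833 0.017 ] [0.2631 0.0728 1.8904 0.     1.1784 0.1911] [-0.      0.6812  0.7321  0.    ]
[[431.7811 509.3432]
 [430.6459 487.0524]
 [428.8558 451.8334]]
[[323.8403 382.5565]
 [310.0453 377.1481]]
```

View pics/top3.png

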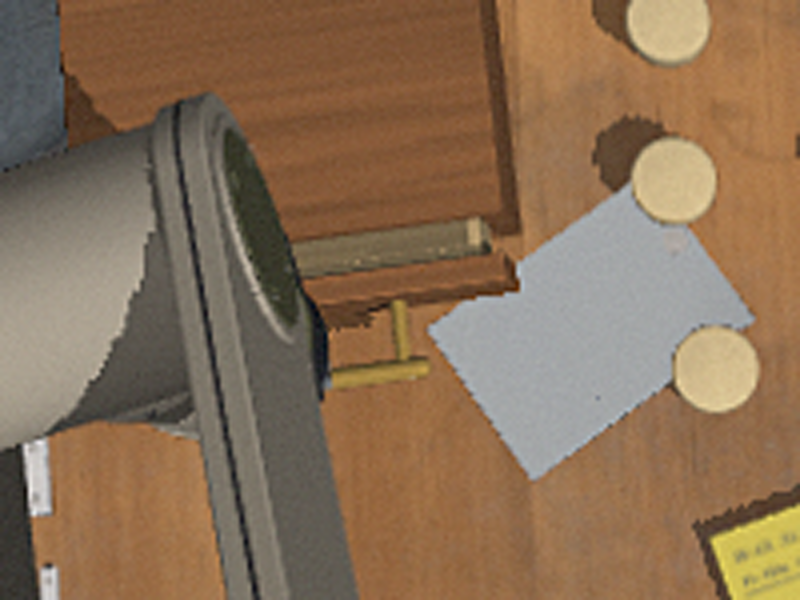

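The top view shows the bar, right end (428,367), in line laterally with the TCP. The visible tips sit higher than the reported TCP, so I'll probe clear bench beside the handle to find the true tip height.

```bash
python3 - <<'E'
from h import *
np.set_printoptions(precision=4,suppress=True)
h=np.array([.4836,.1833,0]); o=h-.07*CX
manip.servo_line(h+[0,0,.06],velocity=.1)
manip.servo_line(o+[0,0,.06],velocity=.15)
manip.servo_line(o+[0,0,.008],velocity=.1)
shot("side","side4.png",(150,200,350,350),(800,600))
z=.008
while z>-.04:
    z-=.0015; manip.servo_line(o+[0,0,z],velocity=.03)
    f=np.mean([manip.current_force()[2] for _ in range(1)]+[fz(2)[0][2]])
    if abs(f)>3.5: break
print(z,f,manip.current_tcp_pos(),manip.current_clock())
manip.servo_line(o+[0,0,.03],velocity=.1)
p=o+[0,0,.008]; print((w2px("side",p,1.)-[150,200])*4)
E
```

```text
-0.03700000000000001 14.444200483780286 [ 0.414   0.1783 -0.0359] 19.8167
[[580.1618 600.6536]]
```

View pics/side4.png

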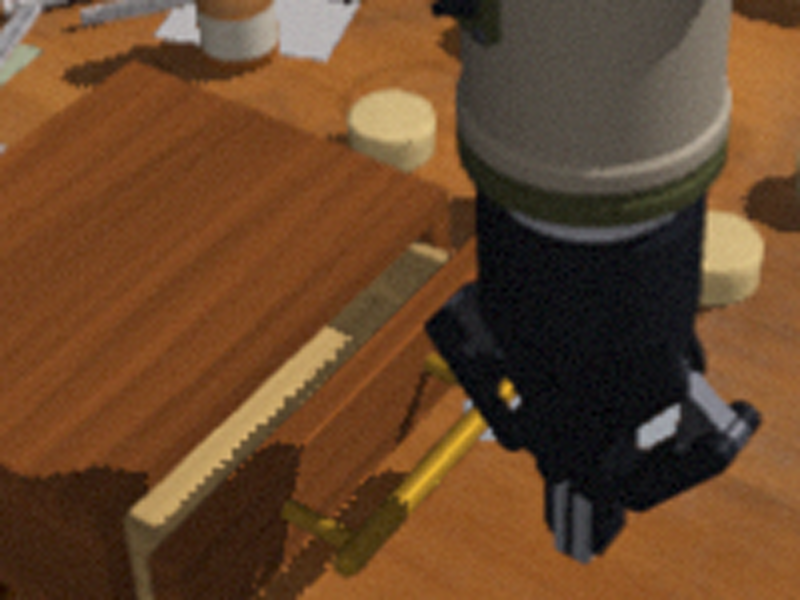

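Contact with the bench comes only at TCP z≈-0.0355, with the shut tips at crop (585,560). So the reported TCP has a bias. I'll touch down at two spots and photograph the tip, where its height is known to be zero.

```bash
cat >> h.py <<'E'
def touch(x,y,z0,zmin=-.05,step=.002,thr=4.):
    """guarded descent from z0; returns TCP z at contact"""
    manip.servo_line([x,y,z0],velocity=.15); z=z0; b=fz(4)[0][2]
    while z>zmin:
        z-=step; manip.servo_line([x,y,z],velocity=.04); f=fz(2)[0][2]-b
        if f>thr: break
    return z,f
E
python3 - <<'E'
from h import *
np.set_printoptions(precision=4,suppress=True)
o=np.array([.4138,.1783,0])
print(touch(.4138,.1783,-.028)); shot("side","a.png",(230,260,350,350),(400,300))
manip.servo_line([.4138,.1783,.06],velocity=.2)
manip.servo_line([.53,-.055,.06],velocity=.25)
print(touch(.53,-.055,-.01),manip.current_clock()); shot("side","b.png",(250,180,370,270),(400,300))
manip.servo_line([.53,-.055,.06],velocity=.2)
cv2.imwrite("pics/ab.png",np.hstack([cv2.imread("pics/a.png"),cv2.imread("pics/b.png")]))
for p,b in (([.4138,.1783,0],(230,260)),([.53,-.055,0],(250,180))): print((w2px("side",p,1.)-b)*10/3)
E
```

```text
(-0.038000000000000006, np.float64(28.899564505066596))
(-0.03800000000000002, np.float64(21.928364356441822)) 30.3333
[[216.5193 311.7162]]
[[220.5079 230.9377]]
```

View pics/ab.png

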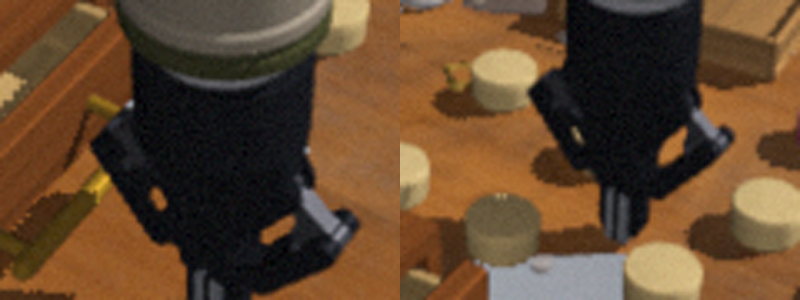

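Tip b is at crop (222,238), about 2 mm from the prediction. So xy is good and the true tip height is the reported z + 0.036. Now I'll grip the handle and pull.

```bash
python3 - <<'E'
from h import *
np.set_printoptions(precision=4,suppress=True)
h=np.array([.4836,.1833,0])
manip.command_gripper(.34,25)
manip.servo_line(h+[0,0,.05],velocity=.3)
manip.servo_line(h+[0,0,.012],velocity=.1); print(fz(3)[0])
manip.servo_line(h+[0,0,-.006],velocity=.05); f=fz(4)[0]; print(f)
if np.abs(f).max()<6:
    manip.command_gripper(0,30); print(manip.current_opening(),manip.current_grip_force(),fz(4)[0])
    if manip.current_opening()>.07:
        for d in (.04,.08,.117):
            manip.servo_line(h-d*CX+[0,0,-.006],velocity=.1); print(d,fz(3)[0],manip.current_opening())
        e=h-.117*CX
        manip.command_gripper(.34,25); manip.servo_line(e+[0,0,.12],velocity=.25)
        shot("side","side5.png")
print(manip.current_clock())
E
```

```text
[0.172  0.5222 0.2979]
[-0.203  -0.1986  0.2289]
0.10973300531821466 29.245153963565826 [ 0.0327 -0.5516  3.0294]
0.04 [-0.9402 -3.6299  5.3507] 0.11262706452824431
0.08 [-0.6769 -6.3051  6.9847] 0.11437147502688476
0.117 [ 6.1391 -7.4793  1.1593] 0.1100950785565167
37.1917
```

View pics/side5.png

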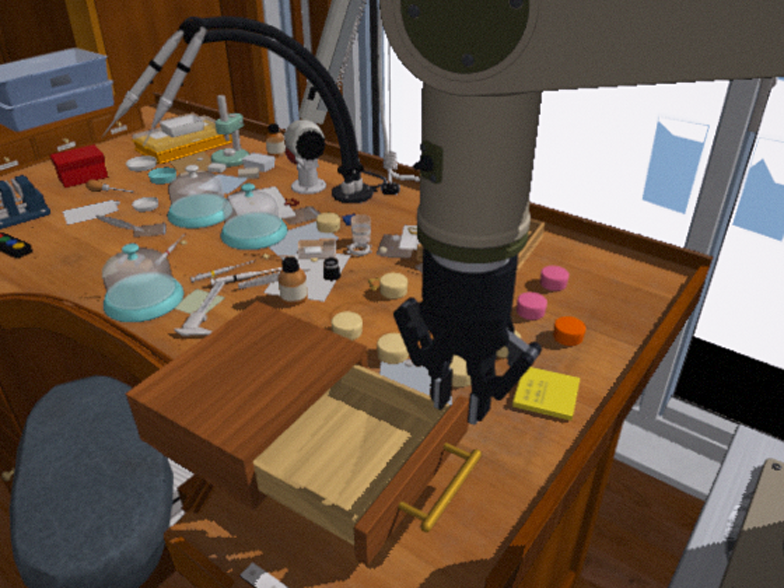

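The side view shows the drawer fully open and empty, with the gripper clear. Next I'll detect the brass tins by colour, to catch any knock, and then start picking.

```bash
cat >> h.py <<'E'
def brass(name="top",im=None):
    """world xy of brass blobs on the front bench (z of lid .023)"""
    im=(snapshot(name) if im is None else im).astype(float); r,g,b=im[...,0]+1,im[...,1],im[...,2]
    m=((g/r>.78)&(b/r<.8)&(r>60)).astype(np.uint8)
    m=cv2.morphologyEx(m,cv2.MORPH_OPEN,np.ones((5,5)))
    n,_,st,c=cv2.connectedComponentsWithStats(m)
    k=[i for i in range(1,n) if 80<st[i,4]<900]
    if not k: return np.zeros((0,3))
    w=px2w(name,c[k],.023,1.); a=np.c_[w[:,:2],st[k,4]]
    return a[(a[:,0]>.38)&(a[:,0]<.74)&(a[:,1]<.07)&(a[:,1]>-.24)]
E
python3 - <<'E'
from h import *
np.set_printoptions(precision=4,suppress=True)
print(brass("top"));print(brass("side"))
E
```

```text
[[  0.6771  -0.1327 380.    ]
 [  0.6665  -0.0051 382.    ]
 [  0.6608  -0.2136 216.    ]
 [  0.5807  -0.1128 393.    ]
 [  0.5812  -0.0045 380.    ]
 [  0.4804  -0.0213 381.    ]
 [  0.463   -0.1113 400.    ]]
[[  0.6672  -0.1178 303.    ]
 [  0.6582   0.005  340.    ]
 [  0.5722   0.0099 394.    ]
 [  0.4698  -0.0041 243.    ]]
```

```bash
cat >> h.py <<'E'
QP=down(-np.pi/2); ZP=-.033; ZC=.06
F=np.array([.500,.1845]); T=np.array([.634,-.3345]); TY=.13
SLOT={'d':[(.012,-.038),(.012,.038),(-.05,-.038),(-.05,.038)],'t':[(.05,.038),(.05,-.038),(0,.038),(0,-.038),(-.05,.038),(-.05,-.038)]}
def spot(kind,i):
    o,a=(F,CY) if kind=='d' else (T,TY); s=SLOT[kind][i]
    return o+[np.cos(a)*s[0]-np.sin(a)*s[1],np.sin(a)*s[0]+np.cos(a)*s[1]],down(-np.pi/2+a),(.022 if kind=='d' else .016)
def tins():
    a=brass("top"); a=a[a[:,2]>280][:,:2]+[-.003,.003]; return a
def pick(xy):
    """grasp at xy, lift, weigh (g); None if nothing held"""
    manip.command_gripper(.85,50); manip.move_to([*xy,ZC],QP)
    b=fz(14)[0][2]
    manip.servo_line([*xy,ZP],velocity=.15); f=manip.current_force()
    if abs(f[2])>15: print("contact",f); manip.servo_line([*xy,ZC]); return None
    manip.command_gripper(0,60); o=manip.current_opening()
    manip.servo_line([*xy,ZC],velocity=.15); manip.pause(.15)
    w=-(fz(16)[0][2]-b)/9.81*1000
    print("open",o,manip.current_opening(),"weight",w)
    return w if manip.current_opening()>.3 else None
def place(kind,i,dz=.003):
    xy,q,zf=spot(kind,i)
    manip.move_to([*xy,ZC+.02],q)
    if manip.current_opening()<.3: return False
    manip.servo_line([*xy,ZP+zf+dz],velocity=.15); print("place f",manip.current_force())
    manip.command_gripper(.66); manip.servo_line([*xy,ZC+.02],velocity=.25); return True
E
python3 - <<'E'
from h import *
np.set_printoptions(precision=4,suppress=True)
t=tins(); print(t)
p=t[np.argmin(np.hypot(*(t-[.48,-.02]).T))]
for k in 'dt':
    for i in range(len(SLOT[k])):
        xy,q,zf=spot(k,i)
        if any(manip.inverse_kinematics([*xy,z],q) is None for z in (.08,ZP+zf)): print("unreach",k,i)
w=pick(p); print(w,manip.current_clock())
shot("side","side6.png")
E
```

```text
[[ 0.6741 -0.1296]
 [ 0.6634 -0.002 ]
 [ 0.5782 -0.1097]
 [ 0.5782 -0.0014]
 [ 0.4773 -0.0182]
 [ 0.4597 -0.1084]]
open 0.5060740441162014 0.5042285592061931 weight 289.97386283605135
289.97386283605135 42.2333
```

View pics/side6.png

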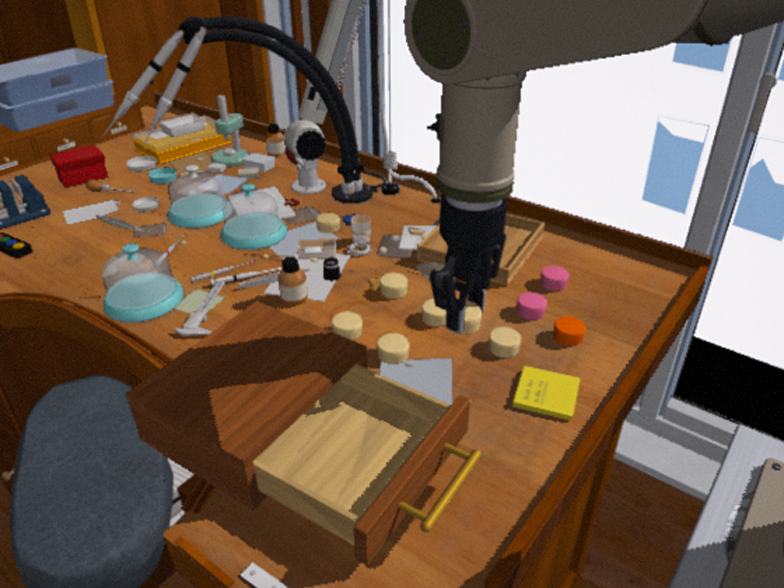

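The tin is held, and 290 g means it goes in the drawer.

```bash
python3 - <<'E'
from h import *
np.set_printoptions(precision=4,suppress=True)
print(place('d',0),manip.current_clock())
xy=spot('d',0)[0]; manip.servo_line([.5,.02,.1],velocity=.3)
print((w2px("side",[*xy,.045],1.)-[150,200])*4)
shot("side","side7.png",(150,200,350,350),(800,600))
print(tins())
E
```

```text
place f [-0.2566 -0.0336 -2.7389]
True 44.5167
[[426.9383 374.6876]]
[[ 0.6741 -0.1296]
 [ 0.5781 -0.1098]
 [ 0.4597 -0.1083]]
```

View pics/side7.png

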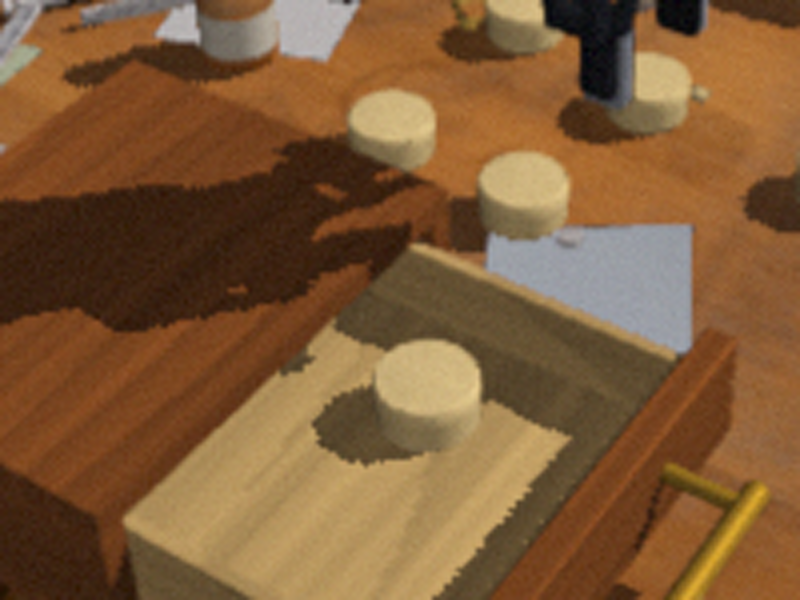

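The first tin lies flat in the drawer at crop (427,375), exactly as predicted. I'll automate the others.

```bash
cat > run.py <<'E'
from h import *
import sys
np.set_printoptions(precision=4,suppress=True)
n={'d':int(sys.argv[1]),'t':int(sys.argv[2])}
for _ in range(int(sys.argv[3])):
    t=tins()
    if len(t)==0:
        manip.move_to([.45,-.33,.1],QP); t=tins()
        if len(t)==0: print("none seen"); break
    p=t[np.argmin(t[:,0])]; w=pick(p)
    if w is None: print("miss at",p); break
    k='d' if w>220 and n['d']<4 else 't'
    if not place(k,n[k]): print("lost"); break
    n[k]+=1; print(p,k,n,manip.current_clock())
E
python3 run.py 1 0 2; python3 - <<'E'
from h import *
print(tins()); shot("side","side8.png")
E
```

```text
open 0.5083343042240063 0.5090433952049095 weight 196.91094755946648
place f [ 0.8204 -0.2188 -2.0266]
[ 0.4597 -0.1084] t {'d': 1, 't': 1} 52.1667
open 0.5042743754509829 0.5029885091011913 weight 226.45154449431692
place f [ 1.6729 -4.9795 69.4727]
[ 0.5781 -0.0015] d {'d': 2, 't': 1} 59.4583
[[ 0.67423696 -0.129632  ]
 [ 0.6636028  -0.00205772]
 [ 0.57800689 -0.10989404]]
```

View pics/side8.png

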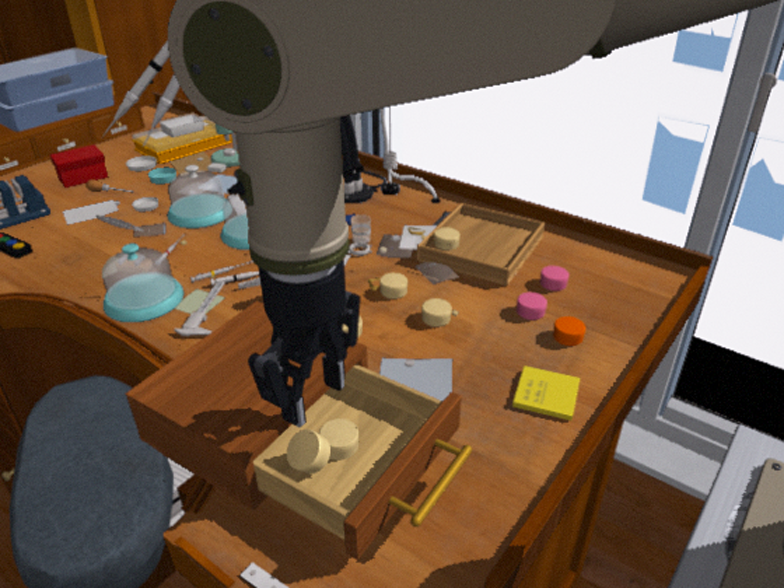

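The second drawer tin went wrong: 69 N at placing, and it now leans at (308,450) against the first tin at (340,438). The drawer has also moved in a little. I'll retreat and look closely with both cameras.

```bash
python3 - <<'E'
from h import *
manip.servo_line([.46,-.2,.12],velocity=.3)
a=snapshot("side")[230:390,170:350,::-1]; b=snapshot("top")[190:350,90:270,::-1]
f=lambda i:cv2.resize(i,(396,352),interpolation=cv2.INTER_CUBIC)
cv2.imwrite("pics/c9.png",np.hstack([f(a),f(b)])); print(manip.current_clock())
E
```

```text
61.2333
```

View pics/c9.png

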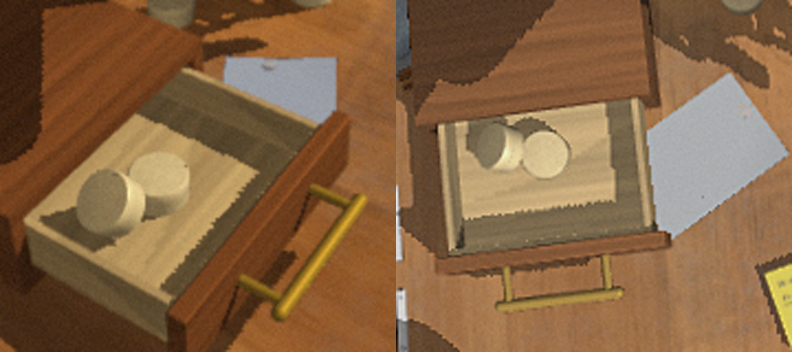

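Tin 2 leans with its right edge on tin 1, which is flat at crop (547,155) in the top half. The handle runs (502,305)–(620,294). Gripping tin 1 along the drawer's depth and carrying it to the other side should let tin 2 drop flat.

```bash
python3 - <<'E'
from h import *
np.set_printoptions(precision=4,suppress=True)
t=lambda x,y:(90+(x-396)/2.2-.27,190+y/2.2-.27); s=lambda x,y:(170+x/2.2-.27,230+y/2.2-.27)
a=px2w("top",[t(547,153)],.045,1.)+[-.003,.003,0]; b=px2w("side",[s(161,175)],.045,1.)+[.002,-.003,0]
h=px2w("top",[t(502,305),t(620,294)],.044,1.).mean(0); h2=px2w("side",[s(280,310),s(362,200)],.044,1.).mean(0)
print(a,b,h,h2)
c=px2w("top",[t(492,147)],.05,1.)+[-.003,.003,0]; d=px2w("side",[s(108,205)],.05,1.)+[.002,-.003,0]; print(c,d)
hm=(h+h2)/2; Fn=hm[:2]+.1335*CX[:2]; print("F",Fn)
M=np.c_[CX[:2],CYV[:2]]
for p in (a,b,c,d): print((p[0,:2]-Fn)@M)
for y in (CY,CY+np.pi): print(manip.inverse_kinematics([*a[0,:2],.0],down(y)) is not None)
E
```

```text
[[0.5119 0.1851 0.045 ]] [[0.5119 0.1845 0.045 ]] [0.3789 0.1727 0.044 ] [0.378  0.1743 0.044 ]
[[0.5193 0.2363 0.05  ]] [[0.5193 0.2312 0.05  ]]
F [0.5116 0.1831]
[0.0004 0.0019]
[0.0004 0.0013]
[0.0115 0.0525]
[0.0112 0.0475]
True
False
```

Tin 1 sits at drawer (0, 0) and tin 2 at (0.011, 0.05). Tin 1 must have been knocked to the middle while the arm was at the tray. I'll pull the drawer the last 12 mm open again, then slide tin 1 aside.

```bash
python3 - <<'E'
from h import *
np.set_printoptions(precision=4,suppress=True)
h=np.array([.3785,.1735,0]); q=down(CY)
manip.command_gripper(.34,25); manip.move_to(h+[0,0,.05],q)
manip.servo_line(h+[0,0,-.006],velocity=.12); print(fz(3)[0])
manip.command_gripper(0,30); print(manip.current_opening())
manip.servo_line(h-.0115*CX+[0,0,-.006],velocity=.04); print(fz(4)[0])
manip.command_gripper(.34); manip.servo_line(h-.0115*CX+[0,0,.07],velocity=.25)
p=np.array([.4995,.184,0])-.001*CX
manip.command_gripper(.68,40); manip.servo_line(p+[0,0,.07],velocity=.25)
manip.servo_line(p+[0,0,.02],velocity=.15); print(fz(3)[0])
manip.servo_line(p+[0,0,ZP+.023],velocity=.06); f=fz(3)[0]; print(f)
if abs(f[2])<6:
    manip.command_gripper(0,40); print(manip.current_opening(),fz(3)[0])
    r=p-.046*CYV
    manip.servo_line(p+[0,0,ZP+.024],velocity=.02)
    manip.servo_line(r+[0,0,ZP+.024],velocity=.06); print(fz(3)[0])
    manip.command_gripper(.66)
    manip.servo_line(r+[0,0,.07],velocity=.2)
manip.servo_line([.46,-.2,.12],velocity=.3)
a=snapshot("side")[230:390,170:350,::-1]; b=snapshot("top")[190:350,90:270,::-1]
f=lambda i:cv2.resize(i,(396,352),interpolation=cv2.INTER_CUBIC)
cv2.imwrite("pics/c10.png",np.hstack([f(a),f(b)])); print(manip.current_clock())
E
```

```text
[0.4032 0.0228 0.5409]
0.11163457442761258
[ 4.2683 -1.2106  5.6012]
[0.4285 0.4814 0.1967]
[-34.2282 -10.1081  58.4881]
69.5167
```

View pics/c10.png

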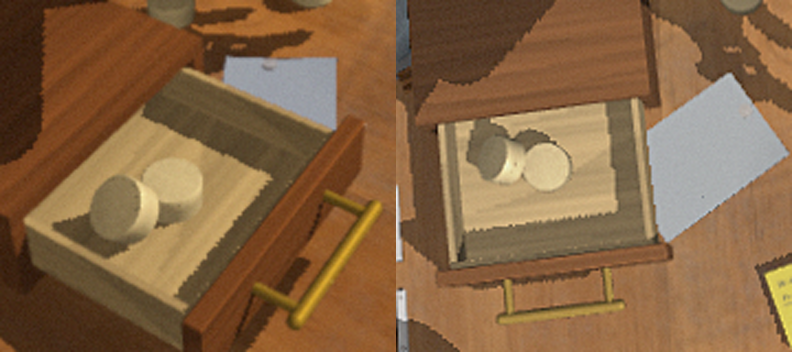

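The drawer is fully open again. The straight grip was refused by contact, probably a knuckle against the chest's top. Tin 1 is at crop (548,166) and tin 2 at (502,160). I'll retry with a 45° diagonal grip that clears both the roof and tin 2.

```bash
python3 - <<'E'
from h import *
np.set_printoptions(precision=4,suppress=True)
t=lambda x,y:(90+(x-396)/2.2-.27,190+y/2.2-.27); s=lambda x,y:(170+x/2.2-.27,230+y/2.2-.27)
a=px2w("top",[t(548,165)],.045,1.)[0]+[-.003,.003,0]; b=px2w("side",[s(172,182)],.045,1.)[0]+[.002,-.003,0]
h=px2w("top",[t(502,318),t(620,304)],.044,1.).mean(0); h2=px2w("side",[s(297,318),s(378,210)],.044,1.).mean(0)
Fn=((h+h2)/2)[:2]+.1335*CX[:2]; M=np.c_[CX[:2],CYV[:2]]
print(a,b,"F",Fn,(a[:2]-Fn)@M,(b[:2]-Fn)@M)
p=(a+b)/2; p[2]=0
q=down(CY-np.pi/4)
manip.command_gripper(.72,40); manip.move_to(p+[0,0,.08],q)
for z in (.03,.015,.003,ZP+.026):
    manip.servo_line(p+[0,0,z],velocity=.08); f=fz(3)[0]; print(z,f)
    if np.abs(f).max()>4: manip.servo_line(p+[0,0,.08],velocity=.1); raise SystemExit("contact")
manip.command_gripper(0,40); print(manip.current_opening(),fz(3)[0])
r=p-.035*CYV-.02*CX
manip.servo_line(p+[0,0,ZP+.028],velocity=.02)
manip.servo_line(r+[0,0,ZP+.028],velocity=.06); print(fz(3)[0],manip.current_opening())
manip.command_gripper(.66)
manip.servo_line(r+[0,0,.08],velocity=.2); print(manip.current_clock())
E
```

```text
[0.5006 0.1843 0.045 ] [0.5011 0.1848 0.045 ] F [0.4999 0.1832] [0.0007 0.0011] [0.0013 0.0016]
0.03 [ 0.1052 -0.3391  0.5059]
0.015 [ 0.5799 -0.176  -0.3137]
0.003 [ 0.1446  0.1777 -0.1349]
-0.007000000000000003 [ 0.0891 -0.1157 -0.0075]
0.5060583123652066 [ 0.5772 -1.5052  4.0923]
[ 0.3446  0.2622 -2.8031] 0.5110290097525826
75.85
```

```bash
sed -i "s/(-.05,-.038),(-.05,.038)\],'t'/(-.05,.038),(-.05,-.038)],'t'/" h.py; sed -i "s/w>220 and n\['d'\]<4/w>245/; s/    if not place/    if k+str(n[k])=='d3': print('need slot'); break\n    if not place/" run.py
python3 run.py 2 1 3
```

```text
open 0.5073088037128013 0.5041845095148517 weight 143.5872114909481
place f [-0.1938 -0.3739 -2.1442]
[ 0.5782 -0.1098] t {'d': 2, 't': 2} 83.25
open 0.5032547744315412 0.5031789530436803 weight 181.94437453854366
place f [ 0.2398  0.1013 -1.9572]
[ 0.6635 -0.002 ] t {'d': 2, 't': 3} 91.0083
open 0.5013365045464699 0.5092219955957011 weight 340.262965218794
place f [ 0.4206  0.5322 -4.0668]
[ 0.6745 -0.1296] d {'d': 3, 't': 3} 98.4667
```

```bash
python3 - <<'E'
from h import *
manip.servo_line([.45,-.1,.15],velocity=.3)
S=snapshot("side")[:,:,::-1]; T_=snapshot("top")[:,:,::-1]
f=lambda i:cv2.resize(i,(400,300),interpolation=cv2.INTER_CUBIC)
cv2.imwrite("pics/fin.png",np.vstack([np.hstack([f(S[245:380,170:350]),f(T_[205:340,90:270])]),np.hstack([f(S[120:240,270:430]),f(T_[135:255,335:495])])]))
print(tins(),manip.current_clock())
E
```

```text
[] 99.8583
```

View pics/fin.png

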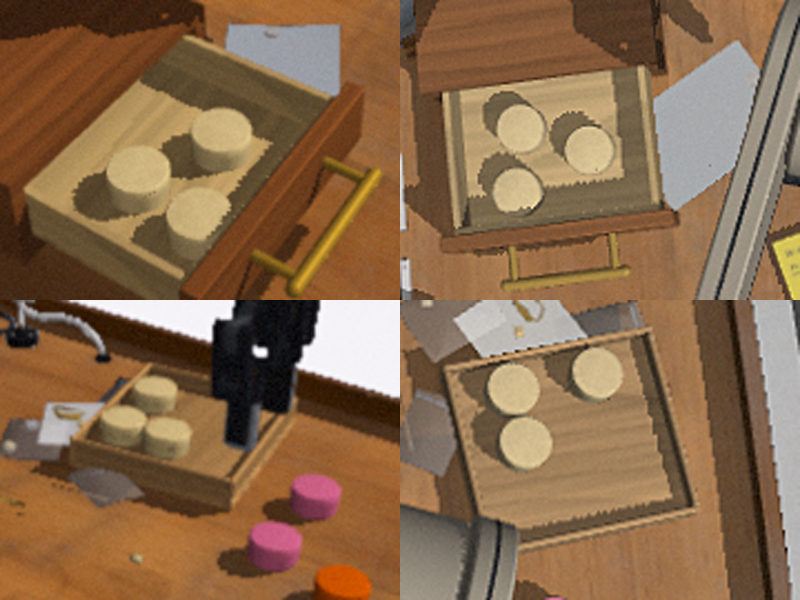

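All six tins lie flat: three in the drawer (290, 226 and 340 g) at top-crop (520,130), (590,150) and (518,190), and three in the tray (197, 144 and 182 g). Now I'll shut the drawer.

```bash
python3 - <<'E'
from h import *
np.set_printoptions(precision=4,suppress=True)
e=np.array([.3668,.1745,0]); q=down(CY); Z=np.array([0,0,-.006])
manip.command_gripper(.34,25); manip.move_to(e+[0,0,.06],q)
manip.servo_line(e+Z,velocity=.12); print(fz(3)[0])
manip.command_gripper(0,40); print(manip.current_opening())
d=.12; manip.servo_line(e+d*CX+Z,velocity=.08); b=fz(5)[0]; print(b)
while d<.15:
    d+=.0015; manip.servo_line(e+d*CX+Z,velocity=.03); f=fz(4)[0]
    if (f-b)[0]<-15: break
print(d,f,manip.current_opening(),manip.current_tcp_pos())
E
```

```text
[ 0.0666  0.0664 -0.074 ]
0.11052271444582404
[0.8344 5.4045 4.689 ]
0.138 [-21.6817   2.9891  25.6349] 0.10789790986766949 [ 0.501   0.1857 -0.005 ]
```

```bash
python3 - <<'E'
from h import *
np.set_printoptions(precision=4,suppress=True)
manip.command_gripper(.34,25); p=np.array(manip.current_tcp_pos())
manip.servo_line([p[0],p[1],.08],velocity=.15)
# measure the bar: brightest brass-hued pixels projected at bar height
manip.servo_line([.4,-.1,.18],velocity=.3); manip.pause(.5)
im=snapshot("side").astype(int); c=w2px("side",[.4995,.1845,.044],1.)[0]; print(c)
m=np.zeros(im.shape[:2],bool); y,x=c.astype(int); x,y=int(c[0]),int(c[1])
r,g,b=im[...,0],im[...,1],im[...,2]; m=(r>90)&(g>.68*r)&(b<.45*r)
for row in range(y-12,y+13,4):
    k=[u for u in range(x-40,x+41) if m[row,u]]
    if k: print(row,k[0],k[-1],px2w("side",[(np.mean(k),row)],.044,1.)[0])
print(fz(6)[0],manip.current_clock())
E
```

```text
[249.1438 311.5434]
299 257 265 [0.502  0.1519 0.044 ]
303 253 262 [0.5008 0.1622 0.044 ]
307 249 257 [0.5009 0.1733 0.044 ]
311 246 253 [0.4998 0.1833 0.044 ]
315 242 250 [0.4987 0.193  0.044 ]
319 238 246 [0.4982 0.2031 0.044 ]
323 213 242 [0.5102 0.2223 0.044 ]
[-0.1429  0.1308 -0.0879] 112.4417
```

```bash
python3 -c "
from rig import sign_off; print(sign_off())"
```

```text
the job is handed in; nothing more can be done
None
```

The job is handed in, with no verdict returned: all six boxes were put away flat (drawer 290, 226 and 340 g; tray 197, 144 and 182 g), the drawer was pushed to its stop, and the loupe and oil bottle were not touched; one drawer box landed on another at 69 N on the way and was righted.

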